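# Take the filter plate out of the photometer and show it to the inspection lamp

## Robot

A 6-joint arm with a two-finger parallel gripper is mounted at the origin on the work surface. World frame = base frame: x ahead of the robot, y to its left, z up, the work surface at z = 0. Lengths are in m, angles in rad, forces in N, time in s.
With the tool pointing down it reaches from about 0.3 to 0.825 m from the base axis. Payload 5.4 kg.
Tool frame: the origin (TCP) lies at the very end of the fingers, on their centre line; the grasp point (between the pads) lies 19 mm behind it; z points along the fingers, x is the direction in which the jaws open and shut, and the axes are right-handed (so a half turn about z gives the same grasp; the last joint's range is limited). The gripper opens to 92 mm and grips with 3 to 60 N. Pads are 20 mm wide; open, the fingers measure 128 mm over their backs; the gripper's body (75 mm by 189 mm) begins 69 mm behind the grasp point.
Start: joints at [-1.358, 0.158, 1.597, -0, 1.386, -0.21], TCP at [0.236, -0.524, 0.215] pointing down, gripper open.
Joint ranges: [-2.91, 2.91], [-0.94, 2.29], [0.18, 2.7], [-1.29, 4.43], [0.17, 2.64], [-3, 3]. Speed limits (rad/s): [2.57, 2.57, 3.14, 3.14, 3.14, 3.14].

## Interface

Orientations are given as a rotation vector (axis times angle).
In Python, from workcell import bot gives the robot as it stands. Calls block until the motion is done:
- bot.goto(position, orientation): joint-space move of the TCP to a pose.
- bot.line_to(position, rot=None, max_speed=0.15): straight line of the TCP; rot=None keeps the orientation; max_speed is the mean speed in m/s.
- bot.set_joints(angles): joint-space move.
- bot.set_gripper(opening, newtons=None): opening from 0.0 (shut) to 1.0 (fully open); newtons is the grip in N (None keeps the last); returns when the fingers have stopped.
- bot.hold(seconds).
- bot.inverse_kinematics(position, orientation): joint angles nearest the present ones, or None.
- bot.read_camera(name): name is "scene" or "side" or "wrist"; returns a dict with "pixels" (480x640x3 uint8, blue, green, red), "fx", "fy", "cx", "cy" (pixels), "R" (3x3) and "t" (3): a world point X has camera coordinates R X + t. Camera axes: x right, y down, z forward; pixel columns grow to the right and rows downward; lengths in m; the calibration is good to about 2 mm. The wrist camera is an equidistant fisheye: a pixel r from the principal point sees the ray r / f radians off the axis. A picture is of the moment at which its call begins. There is no depth.
A pose or a line that the arm cannot do raises bot.MotionError and nothing moves.
- bot.job_done(): hands the job in, once; it reports no verdict.
Readings, each from a call of its own:
- bot.current_clock(): time.
- bot.current_joints(): joint angles.
- bot.current_joint_vel(): joint speeds.
- bot.current_effort(): joint torques, N m.
- bot.current_ee_pos(): TCP position.
- bot.current_tool_rot(): TCP orientation.
- bot.current_contact_force(): force on the tool from outside, world axes, zero at the start.
- bot.current_ft_torque(): the same for the moment, N m.
- bot.current_opening(): opening from 0.0 (shut) to 1.0 (fully open).
Only numpy, scipy, OpenCV 4.12 (cv2) and the standard library are available. Lean on these libraries where they do the work, as an engineer would, in place of code of your own. Each camera call takes 0.05 s, during which the arm holds its last target. There are 200 camera calls.

## Task

Swing up the hinged flap on top of the photometer so that it stands open, then take hold of the filter plate hidden beneath it and draw it up out of its slot. Present it to the upright inspection lamp: hold the plate upright (tab on top) about 6 cm in front of the middle of the lamp's bright window, its glass square to the window. Finish while still holding it there, motionless and carried by the gripper alone, with the flap left open and the glassware, rack and bottle left undisturbed.

Things in the scene. Friction and masses are not known exactly. Their poses are not given: they have to be found in the camera images.
- photometer: White fixed instrument; origin on the bench under the slot's centre, x to its rear, y left, z up. Box 150 wide (y), 100 high from x=-65 to 75; lower sloping keypad (to 75 high) in front, out to x=-130. Under the flap a well, x -55 to 55, y -55 to 55, goes down to a grey deck 45 above the bench, with the plate's slot in its middle (8 x 47, floor at 8). All mm.
- flap (a joint): Angle of the flap, a grey plate 136 x 116 x 6 mm covering the well, on a stiff friction hinge: 0 closed (level), 1.57 upright, 1.9 fully back at its stop. Starts shut or ajar by up to 0.12, stays at any angle where it is left; moving it takes about 2 N at its fin.
- flap_hinge (a point): Middle of the flap's hinge line, fixed on the photometer: x=66 mm, 100 mm above the bench, level with the underside of the closed flap. Axes of the photometer: the hinge line runs along y; as the flap opens its front (-x) edge rises and swings over to +x.
- flap_grip (a point): Point to pinch on the flap's black fin, which stands on the flap near its front edge: 24 mm long in x, 12 mm thick in y (pinch across y), top 46 mm above the flap's underside. The point is 12 mm below the top, 28 mm above the flap's upper face; with the flap closed, 112 mm in front (-x) of the hinge line and 34 mm above it. Turns with the flap.
- plate: Loose filter plate, about 60 g, in the slot under the flap: black frame 5 thick (x), 44 wide (y), 60 mm high with an amber glass pane; on top a black finger tab 10 thick (x), 28 wide, 24 high. Origin: centre of its lower edge, z up to the tab. It starts 8 mm above the bench, axes parallel to the photometer's, 37 mm deep in the slot (1.5 mm play); tab top 8 mm below the closed flap.
- plate_tab (a point): Middle of the plate's finger tab, where to grip it (across its 10 mm thickness, along the plate's x): 72 mm above the plate's lower edge, 80 mm above the bench while in the slot. Plate axes.
- plate_glass (a point): Centre of the plate's glass pane (30 x 36 mm), 30 mm above its lower edge, 42 mm below point plate_tab. Its x axis is square to the glass, z up to the tab.
- lamp_window (a point): Centre of the bright white window (92 x 92 mm) in the face of the inspection lamp, 115 mm above the bench. The lamp is a fixed upright grey box 130 mm wide (y), 30 thick, top 170 mm above the bench, on a dark foot 10 mm high reaching 89 mm out in front of the window. x points from the window INTO the lamp (in front of it is -x), y along its width, z up.
- flask: Bystander: conical glass flask, 76 mm across, 118 mm high; origin at the centre of its foot. Leave alone.
- beaker: Bystander: glass beaker, 66 mm across, 85 mm high; origin at the centre of its foot. Leave alone.
- rack: Bystander: blue test-tube rack 60 x 170 x 60 mm with tubes up to 94 mm high; origin at the centre of its underside. Leave alone.
- bottle: Bystander: amber reagent bottle, 64 mm across, 130 mm high; origin at the centre of its foot. Leave alone.
Mind the look-alikes: they are no part of the job. What is shaped like the part that bears lamp_window but pink or yellow is not meant.

How it is judged:
On the way, in this order (a step that is already met when the one before it is completed fails the run):
1. the flap is swung up and stands open, the plate still in its slot (value of joint flap above 1.2 rad and distance of plate from where it was at the start of the episode below 0.01 m), for 0.2 s.
2. the plate, held by the fingers, is clear of the slot and the flap is open (contact force between the fingers and plate above 0.5 N and height (world z) of plate above 0.05 m and value of joint flap above 1.2 rad), for 0.1 s.
At the end, for the whole second after the job is handed in: Plate gripped and still (<2 cm/s), glass centre 30-95 mm before the lamp window and within 25 mm of its centre sideways and in height, upright and square to it within 15 degrees, lower edge over 50 mm above the bench, so that only the gripper carries it; flap open more than 1.2 rad (all of step 2 and x of plate_glass in the frame of lamp_window between -0.095 and -0.03 m and y of plate_glass in the frame of lamp_window between -0.025 and 0.025 m and z of plate_glass in the frame of lamp_window between -0.025 and 0.025 m and angle between the x axis of plate_glass and the x axis of lamp_window, either way round below 0.26 rad and angle between plate_glass's own z axis and vertical below 0.26 rad and linear speed of plate below 0.02 m/s); the arm keeps its last pose, push and grip.
It fails at once if a bystander is pushed more than 20 mm or tipped (distance of any of flask, beaker, rack, bottle from where it was at the start of the episode above 0.02 m or angle between any of flask, beaker, rack, bottle's own z axis and vertical above 0.3 rad).
It also fails if it takes over 62 s, if anything falls off the work surface, if the arm or the gripper's body presses on something with over 40 N, if the wrist force passes 120 N, or if a joint passes its speed limit or range.

## Working session

There is one attempt and no reset: what is moved stays moved. The work goes in short steps, each a Python script; the robot and the scene stay as the last script left them, time stands still between calls to the robot, and variables do not carry over. Pictures are saved under pics/ and viewed, about 8 in all and at most 12, crops included, and the job is handed in when it is done.

```bash
mkdir -p pics; ls; python3 - <<'E'
from workcell import bot
import cv2,pickle
d={}
for n in("scene","side","wrist"):
    c=bot.read_camera(n);d[n]=c;cv2.imwrite(f"pics/{n}0.png",c["pixels"])
    print(n,c["fx"],c["cx"],c["cy"],c["R"],c["t"])
pickle.dump(d,open("cams0.pkl","wb"))
print(bot.current_clock())
E
```

```text
pics
scene 572.9605755787425 318.72862295626936 242.1969640792991 [[-6.66898379e-01  7.45148643e-01 -2.29436025e-04]
 [ 6.60060633e-01  5.90602773e-01 -4.64228742e-01]
 [-3.45783912e-01 -3.09744837e-01 -8.85715317e-01]] [ 0.3854836  -0.33948815  1.53327515]
side 558.8081793613547 321.1103097932817 236.1081562327481 [[-0.99278464 -0.11924017  0.01266619]
 [-0.06823929  0.4749585  -0.87735844]
 [ 0.09860045 -0.87189232 -0.47966837]] [0.55383594 0.14012664 1.47374417]
wrist 371.64829954431775 325.83073842035265 241.39391868562774 [[ 0.41080174 -0.91172336 -0.00156209]
 [-0.87688555 -0.39557256  0.27311917]
 [-0.24962705 -0.11082805 -0.96197894]] [-0.57419369 -0.03100286  0.3910931 ]
0.15
```

View pics/scene0.png

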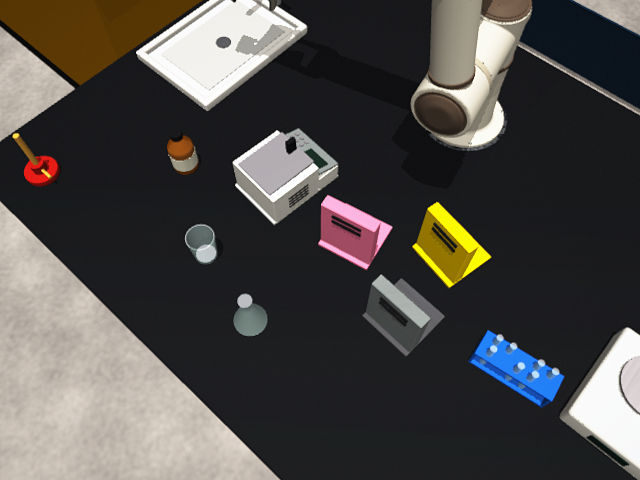

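View pics/side0.png

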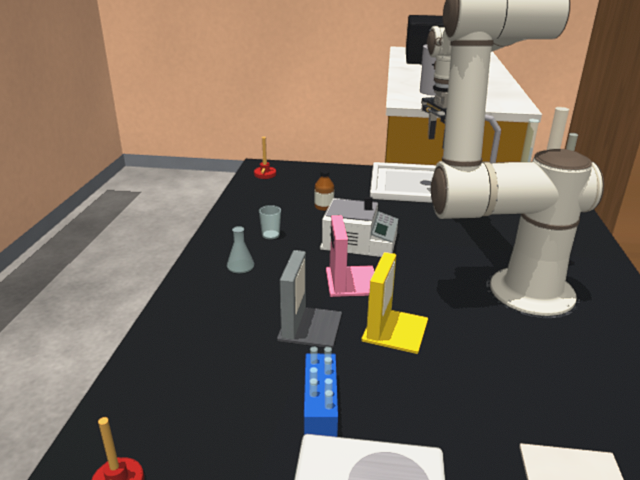

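Scene view: robot base at (462,115), photometer at (285,170) with its keypad towards the robot and fin at (291,145). There are three lamp-shaped things: pink (350,230), yellow (445,245) and grey (400,315). The grey one fits the description, since pink and yellow are excluded. I'll confirm that in enlarged crops.

```bash
cat > h.py <<'E'
import numpy as np,cv2,pickle
def ray(c,u,v):
    d=np.array([(u-c["cx"])/c["fx"],(v-c["cy"])/c["fy"],1.]);R=np.array(c["R"]);t=np.array(c["t"])
    return -R.T@t,R.T@d
def onz(c,u,v,z):
    o,d=ray(c,u,v);return o+d*(z-o[2])/d[2]
def proj(c,X):
    p=np.array(c["R"])@np.array(X)+np.array(c["t"]);return np.array([c["fx"]*p[0]/p[2]+c["cx"],c["fy"]*p[1]/p[2]+c["cy"]])
def tri(c1,p1,c2,p2):
    A=[];b=[]
    for c,p in((c1,p1),(c2,p2)):
        o,d=ray(c,*p);d/=np.linalg.norm(d);P=np.eye(3)-np.outer(d,d);A.append(P);b.append(P@o)
    return np.linalg.lstsq(np.vstack(A),np.hstack(b),rcond=None)[0]
def crop(im,x0,y0,w,h,s):
    o=cv2.resize(im[y0:y0+h,x0:x0+w],None,fx=s,fy=s,interpolation=cv2.INTER_CUBIC)
    for x in range((x0+9)//10*10,x0+w,10):
        cv2.line(o,((x-x0)*s,0),((x-x0)*s,6),(0,255,0),1)
        if x%20==0: cv2.putText(o,str(x),((x-x0)*s-10,18),0,.4,(0,255,0),1)
    for y in range((y0+9)//10*10,y0+h,10):
        cv2.line(o,(0,(y-y0)*s),(6,(y-y0)*s),(0,255,0),1)
        if y%20==0: cv2.putText(o,str(y),(8,(y-y0)*s+4),0,.4,(0,255,0),1)
    return o
E
python3 - <<'E'
from h import *
d=pickle.load(open("cams0.pkl","rb"));s=d["scene"]["pixels"];e=d["side"]["pixels"]
a=np.hstack([crop(s,228,122,116,104,4),crop(s,360,268,84,104,4)])
cv2.imwrite("pics/c1.png",a)
b=np.hstack([crop(e,312,192,100,70,4),np.vstack([crop(e,272,246,80,70,4)])])
b=np.hstack([crop(e,316,190,90,110,4),crop(e,270,246,80,110,4)])
cv2.imwrite("pics/c2.png",b)
E
```

```text
(no output)
```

View pics/c1.png

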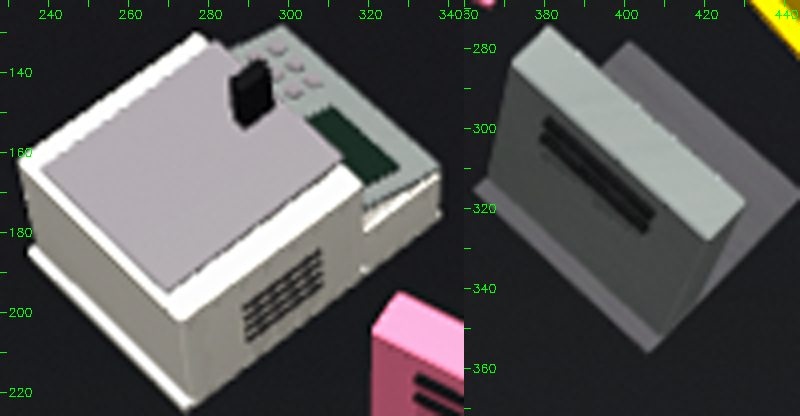

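View pics/c2.png

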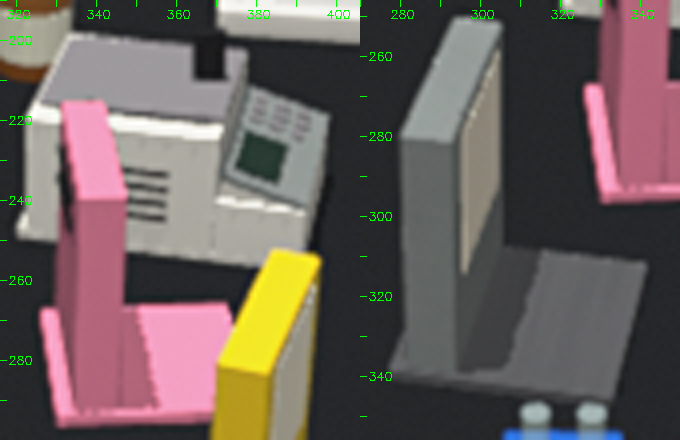

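```bash
python3 - <<'E'
from h import *
d=pickle.load(open("cams0.pkl","rb"));s=d["scene"];e=d["side"]
np.set_printoptions(precision=4,suppress=True)
def rect(P,names,wid,dep):
    for n,p in zip(names,P):print(n,p)
    # order: front-left? edges
    print("lens",[round(np.linalg.norm(P[i]-P[(i+1)%4]),4) for i in range(4)])
A,B,C,D=[onz(s,*p,.1) for p in((233,162.75),(273,202),(318.25,168.5),(277.2,130.2))]
rect([A,B,C,D],"ABCD",0,0)
x1=((A+B)-(C+D))/2; y1=((A+D)-(B+C))/2
print("phot yaw x",np.arctan2(x1[1],x1[0]),"via y",np.arctan2(y1[1],y1[0])-np.pi/2)
cen=(A+B+C+D)/4;print(cen)
P=[onz(s,*p,.17) for p in((380.75,274.25),(372.25,283.5),(421,328),(430,318.75))]
rect(P,"abcd",0,0)
f=P[3]-P[0];f2=P[2]-P[1]
for g in(f,f2):print("lamp y dir",np.arctan2(g[1],g[0]), np.arctan2(g[1],g[0])-np.pi/2)
print("front mid",(P[0]+P[3])/2,"all mid",sum(P)/4)
# side checks: px of crop
o=lambda X,Y:(316+X/4,190+Y/4); q=lambda X,Y:(270+(X-360)/4,246+Y/4)
print("side box C",onz(e,*o(222,132),.1),"B",onz(e,*o(30,112),.1),"A",onz(e,*o(68,33),.1))
for p in((400,137),(457,140),(502,24),(455,16)):print("side lamp",onz(e,*q(*p),.17))
print("window via tri/plane corners z .161/.069",onz(e,*q(502,52),.161),onz(e,*q(462,270),.069))
E
```

```text
A [ 0.5591 -0.286   0.1   ]
B [ 0.5742 -0.1416  0.1   ]
C [ 0.4383 -0.1266  0.1   ]
D [ 0.4209 -0.2752  0.1   ]
lens [np.float64(0.1452), np.float64(0.1368), np.float64(0.1497), np.float64(0.1385)]
phot yaw x -0.09379318536634111 via y -3.251872858606564
[ 0.4981 -0.2073  0.1   ]
a [0.5806 0.1666 0.17  ]
b [0.6072 0.1667 0.17  ]
c [0.6165 0.2929 0.17  ]
d [0.5904 0.2945 0.17  ]
lens [np.float64(0.0265), np.float64(0.1266), np.float64(0.0261), np.float64(0.1283)]
lamp y dir 1.4943163792865062 -0.07647994750839038
lamp y dir 1.4968430860535737 -0.07395324074132281
front mid [0.5855 0.2306 0.17  ] all mid [0.5987 0.2302 0.17  ]
side box C [ 0.4309 -0.1263  0.1   ] B [ 0.5688 -0.1379  0.1   ] A [ 0.5554 -0.276   0.1   ]
side lamp [0.6115 0.3043 0.17  ]
side lamp [0.581 0.303 0.17 ]
side lamp [0.5749 0.179  0.17  ]
side lamp [0.6033 0.1737 0.17  ]
window via tri/plane corners z .161/.069 [0.5726 0.1953 0.161 ] [0.5828 0.2814 0.069 ]
```

Lamp confirmed: the grey one is the only one with lamp_window. Scene corners give the photometer at 145–150 × 137 mm and the lamp at 127 × 26 mm, both close to the given sizes. Next I go above the fin to check from near.

```bash
cat >> h.py <<'E'
from scipy.spatial.transform import Rotation as Rn
def tool(xdir,tilt=0,axis=None):
    x=np.array([*xdir[:2],0.]);x/=np.linalg.norm(x);z=np.array([0,0,-1.]);M=np.column_stack([x,np.cross(z,x),z])
    R=Rn.from_matrix(M)
    return (Rn.from_rotvec(np.array(axis)*tilt)*R if tilt else R).as_rotvec()
def wproj(c,X): # equidistant fisheye
    p=np.array(c["R"])@np.array(X)+np.array(c["t"]);th=np.arctan2(np.hypot(p[0],p[1]),p[2]);ph=np.arctan2(p[1],p[0])
    return np.array([c["fx"]*th*np.cos(ph)+c["cx"],c["fy"]*th*np.sin(ph)+c["cy"]])
def wonz(c,u,v,z):
    a=(u-c["cx"])/c["fx"];b=(v-c["cy"])/c["fy"];r=np.hypot(a,b);k=np.sin(r)/max(r,1e-9)
    R=np.array(c["R"]);d=R.T@np.array([a*k,b*k,np.cos(r)]);o=-R.T@np.array(c["t"]);return o+d*(z-o[2])/d[2]
E
python3 - <<'E'
from h import *
from workcell import bot
print("tool R now\n",Rn.from_rotvec(bot.current_tool_rot()).as_matrix().round(3))
yaw=-.1;yp=np.array([-np.sin(yaw),np.cos(yaw)])
P=[.43,-.2,.30]
for s in(1,-1):print(s,bot.inverse_kinematics(P,tool(s*yp)))
js=[(np.abs(np.array(q)-bot.current_joints()).sum(),s) for s in(1,-1) if (q:=bot.inverse_kinematics(P,tool(s*yp))) is not None]
s=min(js)[1];bot.goto(P,tool(s*yp));print(s)
c=bot.read_camera("wrist");pickle.dump(c,open("w1.pkl","wb"));cv2.imwrite("pics/w1.png",c["pixels"])
e=bot.read_camera("side");cv2.imwrite("pics/side1.png",e["pixels"])
print(bot.current_clock(),bot.current_ee_pos(),-np.array(c["R"]).T@c["t"])
E
```

```text
tool R now
 [[ 0.41  -0.912 -0.   ]
 [-0.912 -0.41   0.001]
 [-0.001 -0.    -1.   ]]
1 [-6.90954953e-01 -1.54435459e-01  1.74318556e+00 -4.44089210e-16
  1.55284255e+00 -2.16175128e+00]
-1 [-6.90954953e-01 -1.54435459e-01  1.74318556e+00 -8.88178420e-16
  1.55284255e+00  9.79841374e-01]
-1
1.6917 [ 0.42969152 -0.20070656  0.29962414] [ 0.50674729 -0.20833599  0.46971064]
```

View pics/w1.png

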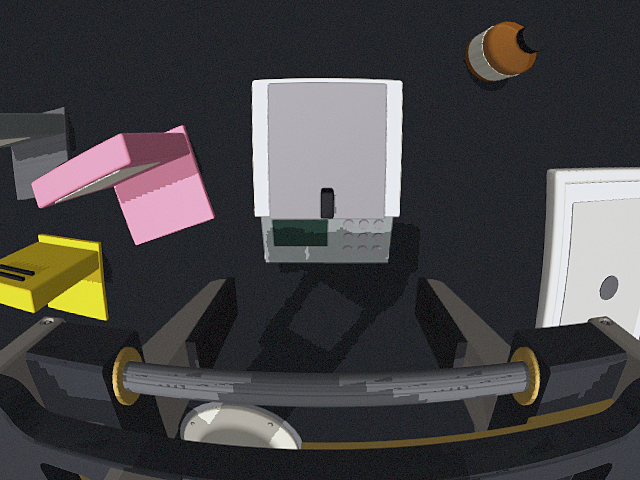

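Wrist view: photometer top corners are near (252,80), (403,81), (401,217) and (252,216), with the fin at (327,190–217). The gripper body is long along the jaw direction and the camera sits on its +x side. A pinch across the tab's thickness would therefore push the body (±95 mm) into the raised flap. I'll check gripping the tab across its 28 mm width instead, with the pink lamp as the neighbour to clear.

```bash
python3 - <<'E'
from h import *
np.set_printoptions(precision=4,suppress=True)
c=pickle.load(open("w1.pkl","rb"));d=pickle.load(open("cams0.pkl","rb"))
im=c["pixels"]; g=im.max(2)
# box top outline: bright region rows 75..217
m=(im.min(2)>130).astype(np.uint8);m[225:]=0;m[:,:240]=0;m[:,420:]=0
cnt=max(cv2.findContours(m,0,2)[0],key=cv2.contourArea);ap=cv2.approxPolyDP(cnt,6,True)[:,0];print(ap.tolist())
k=(im.max(2)<60).astype(np.uint8);k[:,:300]=0;k[:,350:]=0;k[:180]=0;k[225:]=0
n,l,st,ce=cv2.connectedComponentsWithStats(k);print(st[1:].tolist())
Q=[wonz(c,*p,.1) for p in((252,79.5),(403,80.5),(401.5,217),(252.5,216))];print(np.array(Q))
L=[np.linalg.norm(Q[i]-Q[(i+1)%4]) for i in range(4)];print(L)
x=Q[0]+Q[1]-Q[2]-Q[3];y=Q[0]+Q[3]-Q[1]-Q[2];yaw=np.arctan2(x[1],x[0]);print(yaw,np.arctan2(-y[0],y[1]))
yaw=(yaw+np.arctan2(-y[0],y[1]))/2
X=np.array([np.cos(yaw),np.sin(yaw),0]);Y=np.array([-X[1],X[0],0]);cen=sum(Q)/4;O=cen-.005*X;O[2]=0;print("O",O,yaw)
for th in(0,.06,.12):
    print(th,[wproj(c,O+X*(.066+a*np.cos(th)+b*np.sin(th))+Z*np.array([0,0,1])).round(1).tolist() for a,b in((-.124,.046),(-.1,.046),(-.124,.006),(-.1,.006)) for Z in [.1-a*np.sin(th)+b*np.cos(th)]])
# lamp neighbours
for p in((321,198),(391,0)):pass
s=d["scene"]
for p in((325,198),(320,209),(378,236),(391,206)):
    w=onz(s,*p,.17)-O;print("pink top",p,"local",w@X,w@Y)
w=wonz(c,214,217,0.01)-O;print("pink foot corner local",w@X,w@Y)
for p in((33,183),(125,135)):
    w=wonz(c,*p,.17)-O;print("pink top wrist local",w@X,w@Y)
E
```

```text
[[254, 80], [254, 211], [262, 224], [320, 218], [322, 187], [336, 195], [328, 224], [391, 224], [399, 214], [401, 81]]
[[321, 188, 13, 31, 375], [300, 220, 9, 5, 16], [309, 220, 9, 5, 16], [319, 221, 6, 4, 12], [326, 220, 1, 1, 1], [306, 223, 1, 1, 1], [312, 223, 1, 2, 2], [326, 222, 1, 3, 3], [308, 224, 1, 1, 1]]
[[ 0.5748 -0.1418  0.1   ]
 [ 0.5591 -0.2903  0.1   ]
 [ 0.4202 -0.278   0.1   ]
 [ 0.4365 -0.1254  0.1   ]]
[np.float64(0.14934221129490005), np.float64(0.13940686995228374), np.float64(0.1534877836474853), np.float64(0.13923110483370726)]
-0.10304770552019615 -0.106099040778821
O [ 0.4927 -0.2083  0.    ] -0.10457337314950857
0 [[327.2, 219.6], [327.3, 193.0], [327.0, 210.9], [327.1, 187.0]]
0.06 [[327.2, 218.1], [327.3, 190.6], [327.0, 211.8], [327.2, 187.3]]
0.12 [[327.2, 216.0], [327.4, 187.7], [327.1, 212.2], [327.2, 187.2]]
pink top (325, 198) local 0.010306631642446332 0.1776433580903835
pink top (320, 209) local 0.03636777218322363 0.19060473875675477
pink top (378, 236) local -0.008235758531562698 0.3176837997639563
pink top (391, 206) local -0.07904688539094164 0.2853116765836906
pink foot corner local -0.0845771526228693 0.14682381622041527
pink top wrist local -0.010666359515095801 0.3009826609935551
pink top wrist local 0.025066398773302065 0.1781563505367134
```

The wrist measurement agrees with the scene one: origin (0.493, −0.208), yaw −0.105, top 149–153 × 139 mm, and the fin lands on its predicted pixels at about 0–0.05 rad. Pink clears the gripper body by 50 mm. Opening the flap now.

```bash
cat >> h.py <<'E'
O=np.array([.4927,-.2083,0]);yaw=-.1046
X=np.array([np.cos(yaw),np.sin(yaw),0]);Y=np.array([-X[1],X[0],0]);Zu=np.array([0,0,1.])
def fin(th,s=-1,k=.45):
    g=O+X*(.066-.112*np.cos(th)+.034*np.sin(th))+Zu*(.1+.112*np.sin(th)+.034*np.cos(th))
    r=tool(s*Y,k*th,Y);return g+.019*Rn.from_rotvec(r).as_matrix()[:,2],r
E
python3 - <<'E'
from h import *
from workcell import bot
np.set_printoptions(precision=3,suppress=True)
ths=np.append(np.arange(.03,1.66,.12),1.68)
print([bot.inverse_kinematics(*fin(t)) is not None for t in ths])
p,r=fin(.03)
bot.goto(p+[0,0,.06],r);bot.line_to(p,max_speed=.1);print("at fin",bot.current_contact_force())
bot.set_gripper(0,20);print("open",bot.current_opening(),bot.current_contact_force())
for t in ths[1:]:
    p,r=fin(t);bot.line_to(p,r,max_speed=.08);print(round(t,2),bot.current_contact_force(),round(bot.current_opening(),3))
print(bot.current_clock())
c=bot.read_camera("side");cv2.imwrite("pics/side2.png",c["pixels"])
E
```

```text
[True, True, True, True, True, True, True, True, True, True, True, True, True, True, True]
at fin [ 0.768 -0.423  0.495]
open 0.12552441416576937 [-0.231  1.841  0.407]
0.15 [-2.222  3.911  4.539] 0.13
0.27 [-4.613  3.891  3.572] 0.126
0.39 [-2.64   4.351  3.769] 0.126
0.51 [-3.367  4.366  3.449] 0.129
0.63 [-3.208  3.983  3.574] 0.131
0.75 [-2.807  4.175  1.615] 0.132
0.87 [-1.935  4.817  2.81 ] 0.129
0.99 [-2.109  5.465  2.378] 0.129
1.11 [-0.708  6.463  2.866] 0.125
1.23 [-1.196  6.216  2.687] 0.131
1.35 [-0.858  6.869  2.625] 0.131
1.47 [-0.257  7.15   3.835] 0.134
1.59 [0.64  7.329 3.772] 0.13
1.68 [1.72  7.766 3.885] 0.132
8.5833
```

Force and the 12 mm opening show the fin was held throughout. Now release, retreat and look into the well.

```bash
python3 - <<'E'
from h import *
from workcell import bot
np.set_printoptions(precision=3,suppress=True)
bot.set_gripper(.6)
p,r=fin(1.68);z=Rn.from_rotvec(r).as_matrix()[:,2]
bot.line_to(p-.07*z,max_speed=.15);bot.line_to(p-.07*z+np.array([0,0,.08]),max_speed=.2)
r2=tool(Y);P=O-.02*X+Zu*.26
print(bot.inverse_kinematics(P,r2))
bot.goto(O-.06*X+Zu*.36,r2);bot.line_to(P,max_speed=.15)
c=bot.read_camera("wrist");pickle.dump(c,open("w2.pkl","wb"));e=bot.read_camera("side")
i=np.hstack([cv2.resize(c["pixels"],(480,360)),cv2.resize(e["pixels"][120:300,250:410],(320,360))]);cv2.imwrite("pics/w2.png",i)
print(bot.current_clock(),bot.current_contact_force(),[wproj(c,O+Zu*.092+a*X+b*Y).round(1).tolist() for a in(-.005,.005) for b in(-.014,.014)])
E
```

```text
Traceback (most recent call last):
workcell.MotionError: the arm cannot follow that straight line within its joint ranges
```

```bash
python3 - <<'E'
from h import *
from workcell import bot
np.set_printoptions(precision=3,suppress=True)
print(bot.current_ee_pos(),np.array(bot.current_joints()),bot.current_opening())
p,r=fin(1.68);z=Rn.from_rotvec(r).as_matrix()[:,2];print(p,z)
for d in(.02,.04,.06,.07,.09):
    for u in(0,.04,.08):
        q=bot.inverse_kinematics(p-d*z+Zu*u,r);print(d,u,None if q is None else np.array(q))
E
```

```text
[ 0.591 -0.219  0.194] [-0.432  0.991  0.644 -0.28   2.216  1.158] 0.5979846688814615
[ 0.591 -0.219  0.194] [-0.682  0.072 -0.728]
0.02 0 [-0.427  1.039  0.538 -0.289  2.273  1.143]
0.02 0.04 [-0.427  1.027  0.48  -0.307  2.34   1.116]
0.02 0.08 [-0.427  1.03   0.4   -0.333  2.414  1.08 ]
0.04 0 [-0.422  1.1    0.409 -0.302  2.34   1.123]
0.04 0.04 [-0.422  1.102  0.328 -0.327  2.414  1.088]
0.04 0.08 [-0.422  1.131  0.204 -0.368  2.505  1.036]
0.06 0 [-0.417  1.19   0.231 -0.327  2.425  1.09 ]
0.06 0.04 None
0.06 0.08 None
0.07 0 None
0.07 0.04 None
0.07 0.08 None
0.09 0 None
0.09 0.04 None
0.09 0.08 None
```

```bash
python3 - <<'E'
from h import *
from workcell import bot
np.set_printoptions(precision=3,suppress=True)
p,r=fin(1.68);z=Rn.from_rotvec(r).as_matrix()[:,2]
bot.line_to(p-.04*z,max_speed=.1);bot.line_to(p-.04*z+Zu*.06,max_speed=.15)
bot.line_to(p-.04*z+Zu*.13,tool(-Y),max_speed=.2)
print(bot.current_contact_force(),bot.current_clock())
r2=tool(Y);P=O-.02*X+Zu*.26
print(bot.inverse_kinematics(P,r2))
bot.goto(O-.06*X+Zu*.36,r2);bot.line_to(P,max_speed=.15)
c=bot.read_camera("wrist");pickle.dump(c,open("w2.pkl","wb"));e=bot.read_camera("side")
i=np.hstack([cv2.resize(c["pixels"],(480,360)),cv2.resize(e["pixels"][120:300,250:410],(320,360))]);cv2.imwrite("pics/w2.png",i)
print(bot.current_clock(),bot.current_contact_force(),[wproj(c,O+Zu*.092+a*X+b*Y).round(1).tolist() for a in(-.005,.005) for b in(-.014,.014)])
E
```

```text
[-0.212 -0.656 -0.395] 11.6667
[-0.646 -0.025  1.7    0.     1.467 -2.112]
15.4167 [ 0.21  -0.035 -0.077] [[311.4, 236.3], [341.0, 236.4], [311.5, 246.5], [340.9, 246.5]]
```

View pics/w2.png

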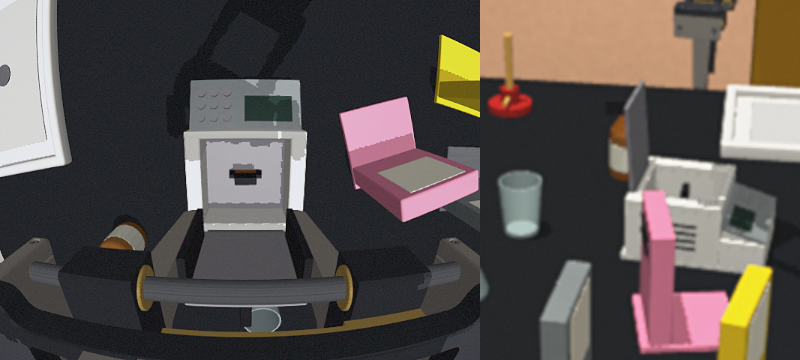

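The flap stands open a little past vertical (side view) and the tab shows in the well at wrist pixel (327,~233). I'll measure the tab, then grip.

```bash
python3 - <<'E'
from h import *
c=pickle.load(open("w2.pkl","rb"));im=c["pixels"];k=(im.max(2)<45).astype(np.uint8)
k[:200]=0;k[270:]=0;k[:,285:290]=0;k[:,:285]=0;k[:,370:]=0
n,l,st,ce=cv2.connectedComponentsWithStats(k);print([(s.tolist(),q.round(1).tolist()) for s,q in zip(st[1:],ce[1:]) if s[4]>20])
for z in(.092,.068,.045):print(z,[wproj(c,O+Zu*z+a*X+b*Y).round(1).tolist() for a in(-.005,.005) for b in(-.022,-.014,.014,.022)])
cv2.imwrite("pics/tab.png",crop(im,280,200,95,70,8))
E
```

```text
[([306, 227, 42, 19, 306], [326.5, 233.8])]
0.092 [[302.9, 236.3], [311.4, 236.3], [341.0, 236.4], [349.4, 236.4], [303.1, 246.5], [311.5, 246.5], [340.9, 246.5], [349.3, 246.5]]
0.068 [[304.4, 230.1], [312.3, 230.1], [340.1, 230.1], [348.0, 230.1], [304.5, 239.6], [312.4, 239.6], [340.0, 239.7], [347.8, 239.7]]
0.045 [[305.6, 224.8], [313.1, 224.8], [339.3, 224.8], [346.8, 224.8], [305.7, 233.8], [313.1, 233.8], [339.2, 233.9], [346.6, 233.9]]
```

View pics/tab.png

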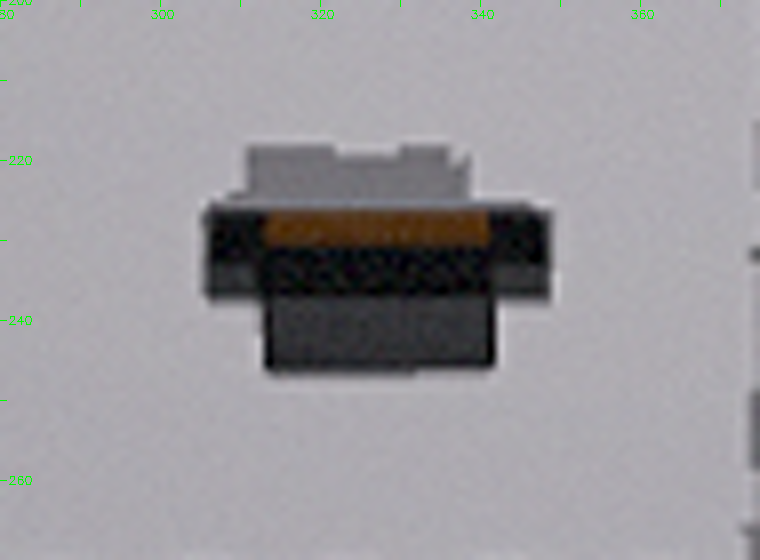

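The tab top spans (313–341.5, 237–246.5) against a prediction of (311–341, 236–246.5), so it is within 1 mm. Gripping across its 28 mm width and lifting.

```bash
python3 - <<'E'
from h import *
from workcell import bot
np.set_printoptions(precision=3,suppress=True)
r=tool(Y);T=O+.001*Y
bot.set_gripper(.52)
bot.line_to(T+Zu*.11,max_speed=.15);bot.line_to(T+Zu*.063,max_speed=.06);print(bot.current_contact_force())
bot.set_gripper(0,20);print(bot.current_opening()*92,bot.current_contact_force())
bot.line_to(T+Zu*.115,max_speed=.04);print(bot.current_contact_force())
bot.line_to(T+Zu*.23,max_speed=.1);print(bot.current_opening()*92,bot.current_contact_force(),bot.current_ee_pos(),bot.current_clock())
c=bot.read_camera("wrist");pickle.dump(c,open("w3.pkl","wb"));cv2.imwrite("pics/w3.png",c["pixels"])
# lamp IK options
L=np.array([.582,.236,0]);ly=-.075;lx=np.array([np.cos(ly),np.sin(ly),0]);lY=np.array([-lx[1],lx[0],0])
for s in(1,-1):print(s,bot.inverse_kinematics(L-.062*lx+Zu*.14,tool(s*lY)))
print(bot.current_joints())
E
```

```text
[-0.908 -0.473  0.462]
42.00840444545555 [ 0.844 -1.169  1.53 ]
[-0.254  0.091 -0.884]
42.63544383131768 [-0.065 -0.545 -0.413] [ 0.492 -0.207  0.229] 20.8417
1 [ 0.223  0.221  1.678 -0.     1.243 -1.273]
-1 [ 0.223  0.221  1.678 -0.     1.243  1.868]
[-0.624  0.044  1.692  0.     1.408 -2.091]
```

Opening is 42 mm, not 28. My tips went 5 mm below the frame's top, so the pads hold the 44 mm frame rather than the tab. Checking how it hangs.

```bash
python3 - <<'E'
from h import *
from workcell import bot
e=bot.read_camera("side");s=bot.read_camera("scene");w=cv2.imread("pics/w3.png")
a=proj(e,O+Zu*.22);b=proj(s,O+Zu*.22);print(a,b)
f=lambda im,p:cv2.resize(im[int(p[1])-45:int(p[1])+45,int(p[0])-40:int(p[0])+40],(400,450),interpolation=cv2.INTER_CUBIC)
cv2.imwrite("pics/g.png",np.hstack([f(e["pixels"],a),cv2.resize(w[150:420,200:440],(400,450))]))
E
```

```text
[353.38389464 171.27533051] [273.00492982 130.89823359]
```

View pics/g.png

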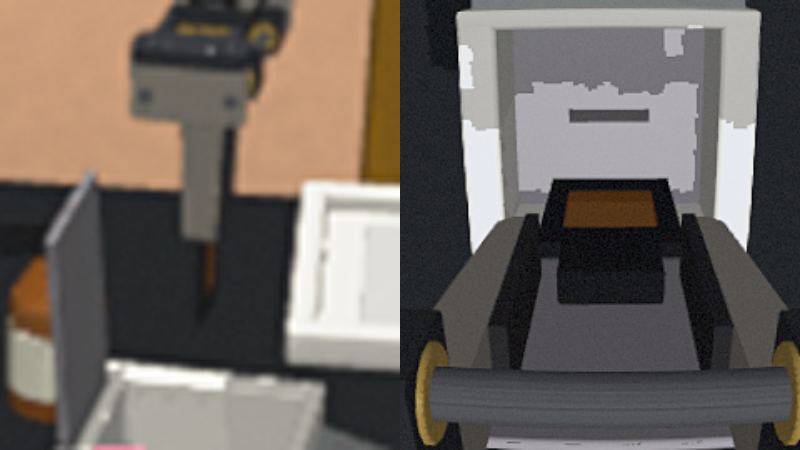

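It hangs upright between the fingertips, so I'll keep this grip, firm it up and carry it slowly. For the photometer the scene camera matched the wrist view better than the side camera did, so I use the scene's lamp position (0.585, 0.232).

```bash
cat >> h.py <<'E'
L=np.array([.585,.232,0]);ly=-.075;lx=np.array([np.cos(ly),np.sin(ly),0]);lY=np.array([-lx[1],lx[0],0])
E
python3 - <<'E'
from h import *
from workcell import bot
np.set_printoptions(precision=3,suppress=True)
bot.set_gripper(0,35);print(bot.current_opening()*92)
bot.line_to(O+Zu*.30,max_speed=.1)
r=tool(lY);G=L-.06*lx
bot.line_to(G+Zu*.30,r,max_speed=.12);print(bot.current_opening()*92,bot.current_clock())
w=bot.read_camera("wrist");pickle.dump(w,open("w4.pkl","wb"))
bot.line_to(G+Zu*.14,max_speed=.06)
bot.hold(.3)
print(bot.current_opening()*92,bot.current_ee_pos(),bot.current_contact_force(),bot.current_clock())
d={n:bot.read_camera(n) for n in("scene","side","wrist")};pickle.dump(d,open("cams5.pkl","wb"))
a=crop(d["scene"]["pixels"],350,230,100,110,4);b=crop(d["side"]["pixels"],265,210,95,110,4)
cv2.imwrite("pics/f.png",np.hstack([a,b]))
for n in("scene","side"):print(n,[proj(d[n],G+Zu*h).round(1).tolist() for h in(.085,.115,.145,.169)])
E
```

```text
41.08717661733307
40.90945626819914 25.925
40.85428118990777 [0.525 0.237 0.14 ] [-0.099 -0.705 -0.346] 29.0917
scene [[419.4, 293.3], [421.7, 287.7], [424.1, 281.8], [426.1, 276.9]]
side [[323.4, 298.2], [323.6, 287.3], [323.8, 276.1], [324.0, 266.9]]
```

View pics/f.png

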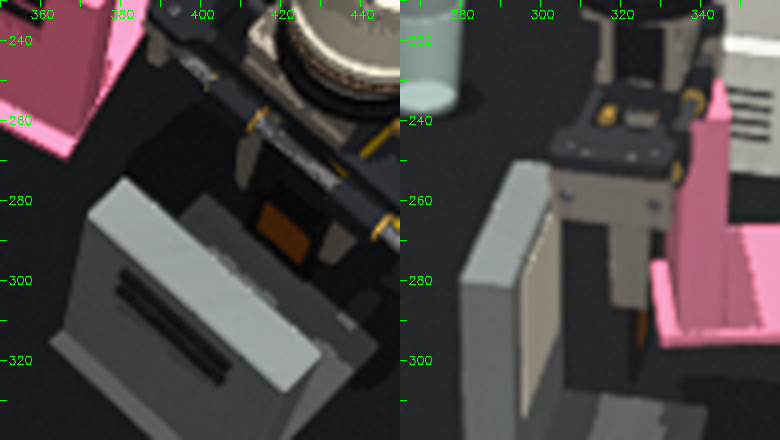

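Side view: the plate hangs upright in front of the window, with its lower edge clear of the foot. Scene view: glass centre near (420,288), predicted (421.7,287.7). One numeric check of the glass, plus a wrist overlay of the lamp's predicted top edge.

```bash
python3 - <<'E'
from h import *
d=pickle.load(open("cams5.pkl","rb"));s=d["scene"];im=s["pixels"].astype(int)
m=((im[...,2]-im[...,0]>35)&(im[...,2]<160)).astype(np.uint8);m[:272]=0;m[302:]=0;m[:,:405]=0;m[:,435:]=0
n,l,st,ce=cv2.connectedComponentsWithStats(m);print([(a.tolist(),b.round(1).tolist()) for a,b in zip(st[1:],ce[1:]) if a[4]>15])
cnt=max(cv2.findContours(m,0,2)[0],key=cv2.contourArea);print(cv2.minAreaRect(cnt))
G=L-.06*lx
print("pred",[proj(s,G+b*lY+Zu*(.115+h)).round(1).tolist() for h in(-.018,.018) for b in(-.015,.015)])
out=[]
for w in(pickle.load(open("w4.pkl","rb")),d["wrist"]):
    i=w["pixels"].copy()
    for b in(-.065,.065):
        for a in(0,.03):
            u=wproj(w,L+b*lY+a*lx+Zu*.17);print(u.round(1));cv2.drawMarker(i,tuple(int(round(k)) for k in u),(0,255,0),0,9,1)
    out.append(cv2.resize(i,(400,300)) if 0 else i[180:480,120:520])
cv2.imwrite("pics/w5.png",np.hstack(out))
E
```

```text
[([415, 281, 12, 15, 92], [420.4, 287.8])]
((420.32354736328125, 287.7059020996094), (15.293598175048828, 6.290983200073242), 40.601295471191406)
pred [[414.9, 286.3], [425.8, 295.9], [417.6, 279.3], [428.7, 289.1]]
[253.4 296.8]
[255.8 326.1]
[398.5 296.9]
[396.  326.1]
[201.9 419.7]
[211.6 456.3]
[449.6 419.8]
[439.8 456.4]
```

View pics/w5.png

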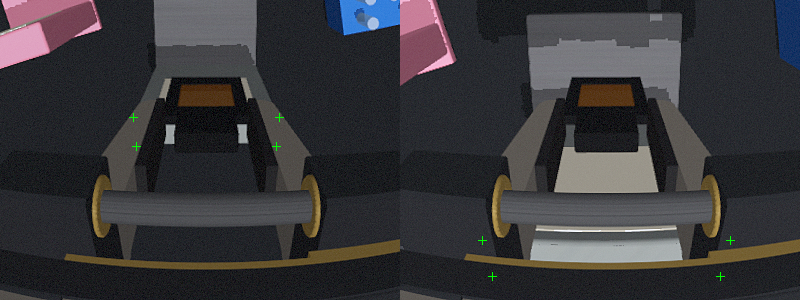

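```bash
python3 - <<'E'
from h import *
from workcell import bot
d=pickle.load(open("cams5.pkl","rb"));w=d["wrist"];w4=pickle.load(open("w4.pkl","rb"))
loc=lambda p:np.round([(p-L)@lx*1e3,(p-L)@lY*1e3],1)
print("foot front corners (expect -89,±65)",loc(wonz(w,247,195,.01)),loc(wonz(w,402,194,.01)))
print("top front edge (expect 0)",loc(wonz(w,325,406,.17)),loc(wonz(w4,325,303,.17)))
v=w["pixels"][395:425,325].max(1);print(v.tolist())
print(bot.current_joint_vel(),bot.current_contact_force(),bot.current_opening()*92,bot.current_clock())
E
```

```text
foot front corners (expect -89,±65) [-91.6 -65.2] [-92.4  62.9]
top front edge (expect 0) [-14.3  -0.4] [ 5.3 -0.8]
[88, 89, 101, 98, 94, 95, 96, 96, 93, 89, 80, 92, 146, 154, 144, 206, 207, 63, 83, 80, 80, 81, 85, 85, 85, 86, 120, 138, 156, 159]
[ 0.00126686 -0.00058428 -0.00027233  0.00043779 -0.00150825  0.00043591] [ 1.06743991  0.28077438 -0.47123343] 41.28294214936054 29.2417
```

The foot's front corners put the lamp within 3 mm and 0.5° of my estimate, the glass is within 1.4 px of its prediction, and the arm is still. Handing in.

```bash
python3 -c "
from workcell import bot
bot.job_done();print(bot.current_clock())"
```

```text
the job is handed in; nothing more can be done
the job is handed in; nothing more can be done
```

I swung the flap open and drew the plate out. I handed the job in with the gripper holding the plate about 6 cm in front of the grey lamp's window, at about 29 s on the robot's clock. No verdict was reported.

**Last checks:**
- **Flap:** it was driven to about 1.68 rad and looked open, slightly past vertical, in the side view after I released it. It was not re-measured after the move to the lamp.
- **Plate position:** the glass was within 1.4 px of its predicted position in the scene camera. The lamp foot's corners seen from the wrist put the lamp within 3 mm and 0.5° of my estimate.
- **Hold:** the arm was still, the opening was steady at about 41 mm, and the lower edge was about 85 mm above the bench by calculation.
- **Bystanders:** I saw no contact and the paths stayed well above them, but I did not measure their positions at the end.

**What differed or disagreed:**
- **Grip:** I gripped across the plate's width because the gripper's long body would have hit the open flap. My fingertips went about 5 mm too low, so they hold the top of the 44 mm frame instead of the tab. The opening reads about 3 mm less than the frame's width. It hung upright and steady, so I kept that grip at 35 N.
- **Lamp position:** the side camera put the lamp about 10 mm away from where the scene camera did. I used the scene value, which had matched the wrist view on the photometer.
- **Lamp distance:** two wrist readings of the lamp's top edge, at steep viewing angles, disagreed (−14 and +5 mm). Both still leave the plate within the allowed distance.

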